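# Seal the dry box lid corner by corner

### The arm

A 6-joint arm with a two-finger parallel gripper is mounted at the origin on the work surface. World frame = base frame: x ahead of the robot, y to its left, z up, the work surface at z = 0. Lengths are in m, angles in rad, forces in N, time in s.
With the tool pointing down it reaches from about 0.35 to 0.775 m from the base axis. Payload 7.3 kg.
Tool frame: the origin (TCP) lies at the very end of the fingers, on their centre line; the grasp point (between the pads) lies 19 mm behind it (robot.pinch_z is the distance from the TCP to the grasp point, in m); z points along the fingers, y is the line along which they close (so a half turn about z gives the same grasp; the last joint's range is limited). The gripper opens to 92 mm and grips with 3 to 60 N. Pads are 19 mm wide; open, the fingers measure 130 mm over their backs; the gripper's body (75 mm by 190 mm) begins 47 mm behind the grasp point.
Start: joints at [-1.381, 0.342, 1.524, -0, 1.275, -0.146], TCP at [0.173, -0.496, 0.227] pointing down, gripper open.
Joint ranges: [-2.53, 2.53], [-0.77, 2.02], [0.04, 2.7], [-1, 4.14], [0.28, 2.66], [-3.11, 3.11]. Speed limits (rad/s): [2.57, 2.57, 3.14, 3.14, 3.14, 3.14].

### API

Orientations are given as [roll, pitch, yaw] about the fixed x, y, z axes, in that order (R = Rz(yaw) Ry(pitch) Rx(roll)).
In Python, from cell import robot gives the robot as it stands.
- The arm moves only by the tool move_arm, never from a script. Its argument "motion" is a list of rows, each a list of 6 numbers: the shift along the tool's x, y, z in units of 0.1 m (1.0 is 0.1 m), then the turn, a rotation vector about the tool's x, y, z in units of pi rad (1.0 is pi rad). In form: [[dx, dy, dz, rx, ry, rz], ...]. A call has 1 to 12 rows; each row is the pose to reach, as a shift and turn from the pose commanded when the call began, along the tool's axes at that moment, turning the shorter way round; what a row does not reach only later rows make up. A row lasts 1/8 s, in which the tool goes at most 62.5 mm and 10.7 degrees, less where a joint would pass 70% of its speed; a pose out of reach is approached as far as the arm can. A call with a number of a shift or a turn outside -1 to 1 is refused whole. A call with a gripper value outside its range is refused whole. "fingers" is the opening, from -1 (shut) to 1 (fully open), set as the call begins (left out, the last holds). The fingers move at their own pace and stop on an object; "newtons" is the grip in N (left out, the last holds). Time passes only in rows, so rows that repeat a pose let the fingers close. It gives the time, the measured TCP pose, the force, the opening and the grip force at its end, in the units of the state.
- robot.observe(): the state, without advancing time (a new reading comes with each control period).
- robot.read_camera(name): name is "scene" or "top" or "wrist"; returns a dict with "image" (400x640x3 uint8, red, green, blue), "range_z" (400x640 float32, m along the optical axis (not along the pixel's ray), 0 where there is no reading), "vfov" (degrees; the focal length in pixels is half the picture's height over the tangent of half this angle, whatever the lens; pixels are square), "cx", "cy" (the principal point, pixels), "extrinsics" (4x4, takes a point from camera to world coordinates); the wrist camera has in their place "hand_eye" (4x4, takes a point from camera to tool coordinates, whose origin is the TCP and whose axes are the flange's). Camera axes: x right, y up, looking along -z (the intrinsics and any distortion apply to the point x, -y, -z); pixel columns grow to the right and rows downward; lengths in m; the calibration is good to about 2 mm. A picture is of the moment at which its call begins: read the wrist's pose just before it.
- robot.hand_in(): hands the job in; it is judged then, once.
The state is a dict: "time": time; "qpos": joint angles; "qvel": joint speeds; "joint_efforts": joint torques, N m; "tool_pos": TCP position; "tool_rot": TCP orientation; "contact_force": force on the tool from outside, world axes, zero at the start; "torque": the same for the moment, N m; "opening": finger opening in m; "grip_force": force on a finger pad.
Only numpy, scipy, OpenCV 4.12 (cv2) and the standard library are available. Lean on these libraries where they do the work, as an engineer would, in place of code of your own. Each camera call takes 0.05 s, during which the arm holds its last target. There are 200 camera calls.

### The job

The lid of the cream dry box is sitting proud and crooked on its rubber gasket. Seal it by pressing its corners down in turn, going round again where one has come back up, until the lid sits flat and closed on the rim all round. Do not push on the clear window in the middle of the lid, and leave the rack, the bottle and the tip box where they are.

Things in the scene. Friction and masses are not known exactly. Their poses are not given: they have to be found in the camera images.
- dry_box: Cream plastic box, straight walls, 130 mm (its x) by 160 mm (its y), flat rim 95 mm above the bench, fixed to the bench. Origin: centre of its underside, on the bench; z up.
- lid: Its lid: flat cream frame, 136 by 166 mm, 14 mm thick, guided so that it only goes up and down and tilts. Origin: middle of its underside, 95 mm above the bench when closed; all corners start 4 to 17 mm too high. Under it a black gasket grips each corner and stays where pushed. Pressing one corner lowers its neighbours a little; the opposite one may rise 1 to 3 mm.
- window: Clear plastic window in the middle of the lid, 60 mm (x of the box) by 90 mm (y of the box), its top 7 mm below the tops of the corner pads; not to be pushed on. Origin: centre of its underside; it moves with the lid.
- corner_near_left (a point): Centre of the top face of the square pad (34 by 34 mm, raised 2 mm) at the lid's corner towards -x, +y of the box: 49 mm from the middle in x, 64 mm in y. 111 mm above the bench when home. Slowly pressed straight down, 8 to 13 N moves a corner; once home it stops hard and the force climbs sharply. 20 to 25 N is safe.
- corner_near_right (a point): The same at the corner towards -x, -y of the box.
- corner_far_left (a point): The same at the corner towards +x, +y of the box.
- corner_far_right (a point): The same at the corner towards +x, -y of the box.
- tube_rack: Yellow tube rack, 70 by 110 mm, 82 mm high with its tubes, standing loose beside the box on its +y side. Origin: centre of its underside.
- bottle: Amber jar with white cap, 64 mm across, 120 mm high, standing loose on the -y side of the box. Origin: centre of its underside.
- tip_box: Grey pipette tip box with clear cover, 88 by 123 mm, 61 mm high, loose on the -y side of the box. Origin: centre of its underside.

How it is judged:
At the end, for the whole second after the job is handed in: All four corner pads of the lid are at most 2.5 mm above their closed height (tops under 113.5 mm above the bench), and stay there (z of each of corner_near_left, corner_near_right, corner_far_left, corner_far_right in the frame of dry_box below 0.1135 m); the robot touches nothing.
It fails at once if the clear window is pushed on (over 3 N) (contact force between any of the fingers, the arm and window above 3 N).
It fails at once if the tube rack, bottle or tip box is moved more than 25 mm or tipped (distance of any of tube_rack, bottle, tip_box from where it was at the start of the episode above 0.025 m or angle between any of tube_rack, bottle, tip_box's own z axis and vertical above 0.4 rad).
It also fails if it takes over 61 s, if anything falls off the work surface, if the arm or the gripper's body presses on something with over 40 N, if the wrist force passes 120 N, or if a joint passes its speed limit or range.

## Working session

There is one attempt and no reset: what is moved stays moved. The work goes in short steps, Python scripts to look and compute and a tool call to move; the robot and the scene stay as the last step left them, time stands still between calls to the robot, and variables do not carry over. Pictures are saved under pics/ and viewed, at most 10 in all, crops included, and the job is handed in when it is done.

Besides the shell and the picture viewer there is one more tool, called after "Call:" by a JSON object that holds its "api" and its "payload", one argument or row to a line. move_arm: Moves the arm, as the interface text tells. Shifts and turns lie within -1 to 1; 1 stands for 0.1 m of shift or pi rad of turn. Its arguments: {"type":"object","properties":{"motion":{"type":"array"},"fingers":{"type":"number"},"newtons":{"type":"number"}},"required":["motion"]}

```bash
mkdir -p pics; cat > h.py <<'E'
import numpy as np, cv2
from cell import robot
def cam(n):
    c=robot.read_camera(n); h,w=c["range_z"].shape
    f=h/2/np.tan(np.radians(c["vfov"])/2)
    v,u=np.mgrid[:h,:w]; z=c["range_z"]
    P=np.stack([(u-c["cx"])/f*z,-(v-c["cy"])/f*z,-z,np.ones_like(z)],-1)
    if "extrinsics" in c: P=P@np.array(c["extrinsics"]).T
    return c,P[...,:3]
E
python3 - <<'E'
from h import *
ims=[]
for n in("top","scene"):
    c,P=cam(n); cv2.imwrite(f"pics/{n}0.png",c["image"][...,::-1]); np.savez(f"{n}0.npz",P=P,im=c["image"])
    print(n,{k:v for k,v in c.items() if k not in("image","range_z")})
o=robot.observe();print(o)
E
```

```text
top {'vfov': 45.678678301555244, 'cx': 317.1015157744859, 'cy': 194.2088525475458, 'extrinsics': array([[ 0.02810078,  0.9870727 , -0.15779046,  0.42821388],
       [-0.99956821,  0.02639133, -0.0129189 ,  0.03132404],
       [-0.00858759,  0.15808536,  0.98738811,  1.17950581],
       [ 0.        ,  0.        ,  0.        ,  1.        ]])}
scene {'vfov': 47.46751515503642, 'cx': 316.9328340655661, 'cy': 203.90116905713901, 'extrinsics': array([[ 0.87542857, -0.30696665,  0.37335813,  1.00260026],
       [ 0.48316257,  0.57712525, -0.65839227, -0.68600836],
       [-0.01336993,  0.75676808,  0.65354673,  0.8350393 ],
       [ 0.        ,  0.        ,  0.        ,  1.        ]])}
{'time': 0.1, 'qpos': array([-1.38099799e+00,  3.42655599e-01,  1.52488114e+00, -1.68591092e-05,
        1.27540600e+00, -1.46013726e-01]), 'qvel': array([-0.00025468, -0.00105429, -0.00248381, -0.00021042,  0.00039458,
        0.00108236]), 'joint_efforts': array([ 1.63403183e-03, -4.32004952e+01, -2.44694245e+01,  7.19166943e-02,
        5.26420923e-02, -5.08336950e-05]), 'tool_pos': array([ 0.1729495 , -0.49532723,  0.22612722]), 'tool_rot': array([-3.14025459e+00, -1.80479627e-04,  3.35816857e-01]), 'contact_force': array([-1.02293292, -0.18000046, -0.58372461]), 'torque': array([0.0527935 , 0.01608548, 0.01038485]), 'grip_force': 0.0, 'opening': 0.09217040069802776}
```

View pics/top0.png

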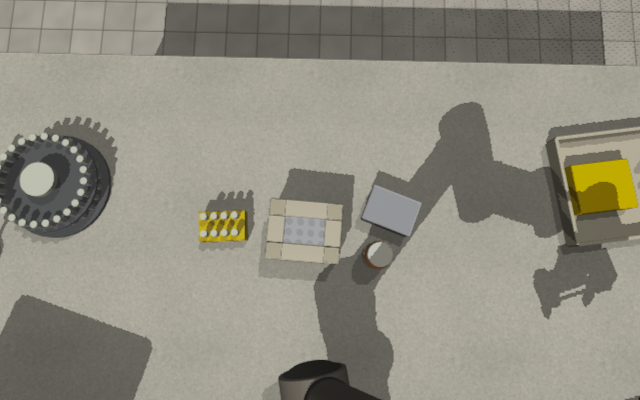

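View pics/scene0.png

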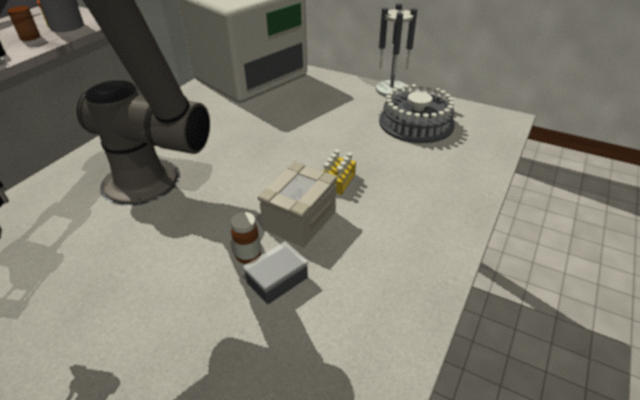

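The top view shows the lid at about (268–343, 198–263), with corner pads at its four corners and the window at about (305, 230). The rack is to its left at (222, 227), the bottle at (378, 253) and the tip box at (392, 210). Next I'll fit the lid using colour and depth.

```bash
python3 - <<'E'
from h import *
d=np.load("top0.npz");P=d["P"];im=d["im"]
sub=np.zeros(P.shape[:2],bool);sub[185:275,255:355]=1
m=sub&(P[...,2]>0.085)&(P[...,2]<0.16)
n,l,s,_=cv2.connectedComponentsWithStats(m.astype(np.uint8));k=l[230,275];m=l==k
q=P[m];print(len(q),q.min(0),q.max(0))
r=cv2.minAreaRect((q[:,:2]*1000).astype(np.float32));print(r)
print(cv2.boxPoints(r).round(1).tolist())
A=np.c_[q[:,:2],np.ones(len(q))]
# frame (cream) only plane fit
hsv=cv2.cvtColor(im,cv2.COLOR_RGB2HSV)[m];cr=hsv[:,1]>35
c=np.linalg.lstsq(A[cr],q[cr,2],rcond=None)[0];print(c,cr.sum())
ang=r[2];C=np.array(r[0])/1000
for i in range(2): pass
a=np.radians(ang);a=(a+np.pi/4)%(np.pi/2)-np.pi/4;print("yaw",a,np.degrees(a))
R=np.array([[np.cos(a),-np.sin(a)],[np.sin(a),np.cos(a)]])
for nm,x,y in(("NL",-.049,.064),("NR",-.049,-.064),("FL",.049,.064),("FR",.049,-.064)):
    p=C+R@[x,y]; w=q[np.hypot(*(q[:,:2]-p).T)<.013]
    print(nm,p.round(4),"z",np.median(w[:,2]).round(4),w[:,2].std().round(4),len(w),"plane",c@[*p,1])
# others
for nm,(u0,u1,v0,v1),zz in(("bottle",(360,400,235,275),.1),("tip",(350,430,175,240),.04),("rack",(190,255,195,250),.03)):
    w=P[v0:v1,u0:u1].reshape(-1,3);w=w[(w[:,2]>zz)&(w[:,2]<.16)];print(nm,w.min(0).round(3),w.max(0).round(3),cv2.minAreaRect((w[:,:2]*1000).astype(np.float32)))
E
```

```text
4468 [ 0.44283227 -0.01423316  0.10457656] [0.58639597 0.15718487 0.1304792 ]
((514.9349975585938, 71.57674407958984), (165.84130859375, 136.112060546875), 86.93753051757812)
[[442.5, -7.599999904632568], [578.5, -14.899999618530273], [587.2999877929688, 150.6999969482422], [451.3999938964844, 158.0]]
[0.00825324 0.04168591 0.11189225] 2975
yaw -0.05345017571010846 -3.0624694824218825
NL [0.4694 0.1381] z 0.1229 0.0019 105 plane 0.12152347519621086
NR [0.4626 0.0103] z 0.1174 0.0022 108 plane 0.11613885977468902
FL [0.5673 0.1329] z 0.1236 0.0021 105 plane 0.12211288604015229
FR [0.5604 0.0051] z 0.1182 0.0017 104 plane 0.11672827061863045
bottle [ 0.439 -0.125  0.106] [ 0.494 -0.07   0.126] ((466.32330322265625, -97.44721984863281), (54.84292984008789, 54.21831130981445), 1.082452416419983)
tip [ 0.514 -0.202  0.041] [ 0.634 -0.062  0.068] ((574.8569946289062, -132.47755432128906), (122.81217956542969, 89.12898254394531), 69.78014373779297)
rack [0.489 0.215 0.03 ] [0.566 0.329 0.089] ((527.25341796875, 271.98223876953125), (70.34105682373047, 110.8494873046875), 4.05163049697876)
```

Call:
{"api": "move_arm", "payload": {
  "motion": [
    [0.35,-0.35,0,0,0,0],
    [0.7,-0.7,0,0,0,0],
    [1,-1,0,0,0,0]
  ],
  "fingers": -1,
  "newtons": 10
}}

```text
time: 0.48
tool_pos: [0.2348, -0.3666, 0.2264]
tool_rot: [-3.141, -0.0, 0.336]
contact_force: [0.5, -0.4, 0.6]
opening: 0.0665
grip_force: 0.0
```

Call:
{"api": "move_arm", "payload": {
  "motion": [
    [0.35,-0.35,0,0,0,0],
    [0.7,-0.7,0,0,0,0],
    [1,-1,0,0,0,0]
  ]
}}

```text
time: 0.85
tool_pos: [0.2963, -0.2392, 0.2266]
tool_rot: [-3.141, -0.0, 0.336]
contact_force: [0.9, 0.0, -0.0]
opening: 0.0365
grip_force: 0.0
```

Call:
{"api": "move_arm", "payload": {
  "motion": [
    [0.35,-0.35,0,0,0,0],
    [0.7,-0.7,0,0,0,0],
    [1,-1,0,0,0,0]
  ]
}}

```text
time: 1.23
tool_pos: [0.3577, -0.1119, 0.2266]
tool_rot: [-3.142, 0.0, 0.336]
contact_force: [1.6, -0.6, -0.6]
opening: 0.0065
grip_force: 0.0
```

Call:
{"api": "move_arm", "payload": {
  "motion": [
    [0.35,-0.35,0,0,0,0.04],
    [0.7,-0.7,0,0,0,0.08],
    [1,-1,0,0,0,0.107],
    [1,-1,0,0,0,0.107]
  ]
}}

```text
time: 1.72
tool_pos: [0.4193, 0.0159, 0.2263]
tool_rot: [-3.141, 0.001, 0.003]
contact_force: [-1.0, -0.8, 0.3]
opening: 0.0003
grip_force: 0.0
```

Call:
{"api": "move_arm", "payload": {
  "motion": [
    [0.42,0.08,0.2,0,0,0],
    [0.42,0.08,0.7,0,0,0],
    [0.42,0.08,0.96,0,0,0],
    [0.42,0.08,0.96,0,0,0]
  ]
}}

```text
time: 2.22
tool_pos: [0.4591, 0.0051, 0.129]
tool_rot: [-3.141, 0.005, -0.001]
contact_force: [-0.1, -0.9, -0.5]
opening: 0.0006
grip_force: 0.0
```

Call:
{"api": "move_arm", "payload": {
  "motion": [
    [0,0,0.03,0,0,0],
    [0,0,0.06,0,0,0],
    [0,0,0.09,0,0,0],
    [0,0,0.11,0,0,0],
    [0,0,0.13,0,0,0],
    [0,0,0.15,0,0,0],
    [0,0,0.15,0,0,0]
  ]
}}

```text
time: 3.1
tool_pos: [0.4609, 0.0057, 0.1157]
tool_rot: [3.141, -0.0, -0.0]
contact_force: [-1.3, -1.5, 0.2]
opening: 0.0005
grip_force: 0.1
```

Call:
{"api": "move_arm", "payload": {
  "motion": [
    [0,0,0.01,0,0,0],
    [0,0,0.02,0,0,0],
    [0,0,0.03,0,0,0],
    [0,0,0.04,0,0,0],
    [0,0,0.04,0,0,0]
  ]
}}

```text
time: 3.72
tool_pos: [0.4609, 0.0056, 0.1117]
tool_rot: [3.141, -0.0, -0.0]
contact_force: [-0.3, -0.7, 2.0]
opening: 0.0006
grip_force: 0.8
```

Call:
{"api": "move_arm", "payload": {
  "motion": [
    [0,0,0.01,0,0,0],
    [0,0,0.02,0,0,0],
    [0,0,0.02,0,0,0]
  ]
}}

```text
time: 4.1
tool_pos: [0.4611, 0.0055, 0.1106]
tool_rot: [3.141, -0.001, -0.0]
contact_force: [-4.4, -2.9, 13.0]
opening: 0.0006
grip_force: 6.3
```

Call:
{"api": "move_arm", "payload": {
  "motion": [
    [0,0,0.01,0,0,0],
    [0,0,0.02,0,0,0],
    [0,0,0.02,0,0,0]
  ]
}}

```text
time: 4.47
tool_pos: [0.4612, 0.0055, 0.1101]
tool_rot: [3.141, -0.002, 0.0]
contact_force: [-8.8, -1.4, 27.3]
opening: 0.0006
grip_force: 13.7
```

Force is climbing sharply, so this corner is home (pad at about 0.110). I'll lift off and look.

Call:
{"api": "move_arm", "payload": {
  "motion": [
    [0,0,-0.1,0,0,0],
    [0,0,-0.3,0,0,0],
    [0,-0.5,-0.6,0,0,0],
    [0.05,-1,-0.6,0,0,0],
    [0.05,-1,-0.6,0,0,0]
  ]
}}

```text
time: 5.1
tool_pos: [0.4659, 0.1085, 0.1678]
tool_rot: [-3.141, -0.001, 0.004]
contact_force: [-0.8, -0.7, -0.3]
opening: 0.0006
grip_force: 0.0
```

```bash
cat >> h.py <<'E'
def pads(save=None,name="top"):
    c,P=cam(name)
    if save: cv2.imwrite(f"pics/{save}.png",c["image"][...,::-1])
    a=-.0535;C=np.array([.5149,.0716]);R=np.array([[np.cos(a),-np.sin(a)],[np.sin(a),np.cos(a)]])
    q=P.reshape(-1,3);q=q[(q[:,2]>.08)&(q[:,2]<.135)]
    for nm,x,y in(("NL",-.049,.064),("NR",-.049,-.064),("FL",.049,.064),("FR",.049,-.064)):
        p=C+R@[x,y]; w=q[np.hypot(*(q[:,:2]-p).T)<.014]
        print(name,nm,p.round(4),"z",w[:,2].mean().round(4) if len(w) else None,len(w))
E
python3 - <<'E'
from h import *
pads("top1");pads("scene1","scene");o=robot.observe();print(o["tool_pos"],o["time"])
c=robot.read_camera("wrist");cv2.imwrite("pics/w1.png",c["image"][...,::-1]);print(c["hand_eye"])
E
```

```text
top NL [0.4694 0.1381] z None 0
top NR [0.4625 0.0103] z 0.1103 55
top FL [0.5673 0.1329] z 0.1239 121
top FR [0.5604 0.0051] z 0.112 119
scene NL [0.4694 0.1381] z 0.1235 55
scene NR [0.4625 0.0103] z 0.1079 80
scene FL [0.5673 0.1329] z 0.1218 66
scene FR [0.5604 0.0051] z 0.108 94
[0.46556599 0.10602179 0.1672811 ] 5.2
[[-1.30862125e-05  9.57094261e-01  2.89776767e-01  7.75286836e-02]
 [ 9.99999953e-01 -7.66565242e-05  2.98345973e-04 -3.58875783e-05]
 [ 3.07758498e-04  2.89776757e-01 -9.57094215e-01 -1.58147660e-01]
 [ 0.00000000e+00  0.00000000e+00  0.00000000e+00  1.00000000e+00]]
```

View pics/w1.png

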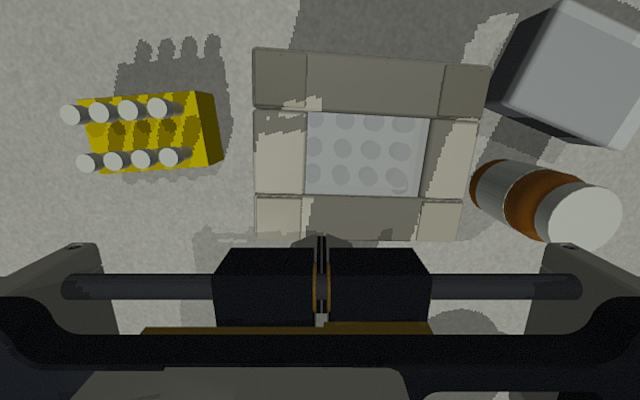

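The wrist view shows the lid with its near pads at the bottom edge, (280, 215) left and (440, 215) right. NR is home, and NL and FL are still high at about 123 mm. I'll press NL next.

Call:
{"api": "move_arm", "payload": {
  "motion": [
    [0.02,-0.35,0,0,0,0],
    [0.02,-0.35,0.38,0,0,0],
    [0.02,-0.35,0.41,0,0,0],
    [0.02,-0.35,0.43,0,0,0],
    [0.02,-0.35,0.45,0,0,0],
    [0.02,-0.35,0.47,0,0,0],
    [0.02,-0.35,0.49,0,0,0],
    [0.02,-0.35,0.51,0,0,0],
    [0.02,-0.35,0.53,0,0,0],
    [0.02,-0.35,0.54,0,0,0],
    [0.02,-0.35,0.55,0,0,0],
    [0.02,-0.35,0.55,0,0,0]
  ]
}}

```text
time: 6.75
tool_pos: [0.4688, 0.1412, 0.1139]
tool_rot: [-3.141, -0.003, -0.001]
contact_force: [0.2, 3.0, 4.4]
opening: 0.0007
grip_force: 2.4
```

Call:
{"api": "move_arm", "payload": {
  "motion": [
    [0,0,0.01,0,0,0],
    [0,0,0.02,0,0,0],
    [0,0,0.02,0,0,0]
  ]
}}

```text
time: 7.12
tool_pos: [0.4687, 0.141, 0.1115]
tool_rot: [-3.141, -0.002, -0.0]
contact_force: [0.8, 2.5, 3.4]
opening: 0.0002
grip_force: 2.3
```

Call:
{"api": "move_arm", "payload": {
  "motion": [
    [0,0,0.01,0,0,0],
    [0,0,0.02,0,0,0],
    [0,0,0.02,0,0,0]
  ]
}}

```text
time: 7.5
tool_pos: [0.4688, 0.1411, 0.1104]
tool_rot: [-3.141, -0.003, -0.0]
contact_force: [-2.3, 3.0, 14.4]
opening: 0.0006
grip_force: 7.2
```

Call:
{"api": "move_arm", "payload": {
  "motion": [
    [0,0,0.01,0,0,0],
    [0,0,0.01,0,0,0]
  ]
}}

```text
time: 7.75
tool_pos: [0.4689, 0.1411, 0.1102]
tool_rot: [-3.141, -0.004, -0.0]
contact_force: [-4.3, 2.5, 22.9]
opening: 0.0003
grip_force: 11.1
```

Call:
{"api": "move_arm", "payload": {
  "motion": [
    [0,0,-0.2,0,0,0],
    [0.3,0,-0.4,0,0,0],
    [0.8,0.06,-0.4,0,0,0],
    [1,0.06,-0.3,0,0,0],
    [1,0.06,-0.2,0,0,0],
    [1,0.06,-0.2,0,0,0]
  ]
}}

```text
time: 8.5
tool_pos: [0.5661, 0.1345, 0.1262]
tool_rot: [3.141, 0.004, -0.0]
contact_force: [-0.9, -0.3, 0.3]
opening: 0.0005
grip_force: 0.0
```

Call:
{"api": "move_arm", "payload": {
  "motion": [
    [0,0,0.02,0,0,0],
    [0,0,0.04,0,0,0],
    [0,0,0.06,0,0,0],
    [0,0,0.08,0,0,0],
    [0,0,0.1,0,0,0],
    [0,0,0.12,0,0,0],
    [0,0,0.14,0,0,0],
    [0,0,0.16,0,0,0],
    [0,0,0.17,0,0,0],
    [0,0,0.18,0,0,0],
    [0,0,0.18,0,0,0]
  ]
}}

```text
time: 9.88
tool_pos: [0.5681, 0.1347, 0.1108]
tool_rot: [3.142, -0.001, -0.0]
contact_force: [-2.3, -0.5, 7.5]
opening: 0.0009
grip_force: 3.8
```

Call:
{"api": "move_arm", "payload": {
  "motion": [
    [0,0,0.01,0,0,0],
    [0,0,0.02,0,0,0],
    [0,0,0.02,0,0,0]
  ]
}}

```text
time: 10.25
tool_pos: [0.5682, 0.1347, 0.1104]
tool_rot: [3.142, -0.002, -0.0]
contact_force: [-6.1, -1.1, 17.0]
opening: 0.0003
grip_force: 9.0
```

Call:
{"api": "move_arm", "payload": {
  "motion": [
    [0,0,0.005,0,0,0],
    [0,0,0.005,0,0,0],
    [0,0,-0.2,0,0,0],
    [0,0.3,-0.4,0,0,0],
    [-0.03,0.8,-0.4,0,0,0],
    [-0.06,1,-0.4,0,0,0]
  ]
}}

```text
time: 11.0
tool_pos: [0.5618, 0.0327, 0.1478]
tool_rot: [3.141, -0.0, -0.002]
contact_force: [-0.5, -0.1, -0.7]
opening: 0.0005
grip_force: 0.0
```

Call:
{"api": "move_arm", "payload": {
  "motion": [
    [0,0.31,0,0,0,0],
    [0,0.31,0.2,0,0,0],
    [0,0.31,0.29,0,0,0],
    [0,0.31,0.31,0,0,0],
    [0,0.31,0.33,0,0,0],
    [0,0.31,0.35,0,0,0],
    [0,0.31,0.37,0,0,0],
    [0,0.31,0.38,0,0,0],
    [0,0.31,0.38,0,0,0]
  ]
}}

```text
time: 12.12
tool_pos: [0.5621, 0.0038, 0.1106]
tool_rot: [3.141, -0.001, -0.0]
contact_force: [-1.7, 0.5, 5.8]
opening: 0.0003
grip_force: 3.1
```

Call:
{"api": "move_arm", "payload": {
  "motion": [
    [0,0,0.01,0,0,0],
    [0,0,0.02,0,0,0],
    [0,0,0.02,0,0,0]
  ]
}}

```text
time: 12.5
tool_pos: [0.5622, 0.0038, 0.1103]
tool_rot: [3.141, -0.002, -0.0]
contact_force: [-5.4, 1.0, 18.5]
opening: 0.0006
grip_force: 9.0
```

Call:
{"api": "move_arm", "payload": {
  "motion": [
    [0,0,-0.2,0,0,0],
    [0,0,-0.5,0,0,0],
    [0.3,0,-0.9,0,0,0],
    [0.8,0,-1,0,0,0],
    [1,0,-1,0,0,0],
    [1,0,-1,0,0,0]
  ]
}}

```text
time: 13.25
tool_pos: [0.6624, 0.0037, 0.2068]
tool_rot: [3.142, 0.001, -0.0]
contact_force: [-0.8, -0.6, 0.7]
opening: 0.0005
grip_force: 0.0
```

```bash
python3 - <<'E'
from h import *
pads("top2");pads("scene2","scene");o=robot.observe();print(o["tool_pos"],o["time"])
E
```

```text
top NL [0.4694 0.1381] z 0.1113 125
top NR [0.4625 0.0103] z None 0
top FL [0.5673 0.1329] z 0.1112 118
top FR [0.5604 0.0051] z None 0
scene NL [0.4694 0.1381] z 0.1124 52
scene NR [0.4625 0.0103] z 0.1078 83
scene FL [0.5673 0.1329] z None 0
scene FR [0.5604 0.0051] z 0.1069 85
[0.66106924 0.00376481 0.20709825] 13.35
```

View pics/scene2.png

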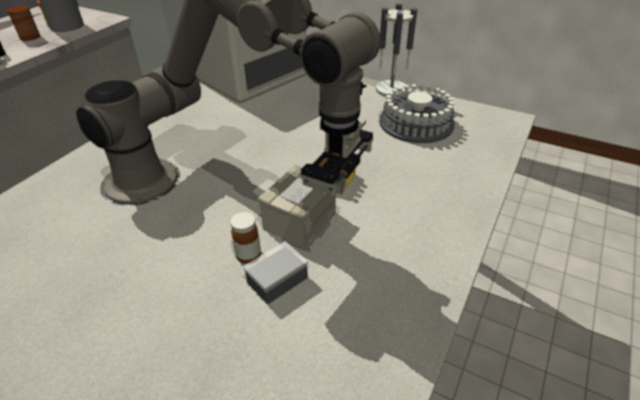

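All four are close, though NL may have come back up a little. I'll press NL again, watching at what height contact comes.

Call:
{"api": "move_arm", "payload": {
  "motion": [
    [-0.4,-0.3,0,0,0,0],
    [-0.8,-0.6,0,0,0,0],
    [-1,-1,0,0,0,0]
  ]
}}

```text
time: 13.72
tool_pos: [0.559, 0.104, 0.2081]
tool_rot: [3.141, 0.001, -0.002]
contact_force: [0.7, -0.2, -0.1]
opening: 0.0005
grip_force: 0.0
```

Call:
{"api": "move_arm", "payload": {
  "motion": [
    [-0.4,-0.25,0,0,0,0],
    [-0.93,-0.37,0.1,0,0,0],
    [-0.93,-0.37,0.6,0,0,0],
    [-0.93,-0.37,0.88,0,0,0],
    [-0.93,-0.37,0.9,0,0,0],
    [-0.93,-0.37,0.92,0,0,0],
    [-0.93,-0.37,0.92,0,0,0]
  ]
}}

```text
time: 14.6
tool_pos: [0.4696, 0.1407, 0.1168]
tool_rot: [-3.141, -0.002, -0.001]
contact_force: [-0.1, 0.8, -0.8]
opening: 0.0005
grip_force: 0.0
```

Call:
{"api": "move_arm", "payload": {
  "motion": [
    [0,0,0.01,0,0,0],
    [0,0,0.01,0,0,0]
  ]
}}

```text
time: 14.85
tool_pos: [0.4691, 0.1407, 0.115]
tool_rot: [3.142, -0.001, -0.0]
contact_force: [0.8, 0.6, 0.1]
opening: 0.0005
grip_force: 0.0
```

Call:
{"api": "move_arm", "payload": {
  "motion": [
    [0,0,0.01,0,0,0],
    [0,0,0.02,0,0,0]
  ]
}}

```text
time: 15.1
tool_pos: [0.4689, 0.1408, 0.1126]
tool_rot: [3.141, -0.0, -0.0]
contact_force: [0.6, 0.8, 0.5]
opening: 0.0007
grip_force: 0.0
```

Call:
{"api": "move_arm", "payload": {
  "motion": [
    [0,0,0.01,0,0,0],
    [0,0,0.02,0,0,0],
    [0,0,0.025,0,0,0],
    [0,0,0.03,0,0,0],
    [0,0,0.03,0,0,0]
  ]
}}

```text
time: 15.72
tool_pos: [0.4689, 0.1408, 0.1106]
tool_rot: [-3.142, -0.001, -0.0]
contact_force: [-3.3, 0.3, 10.1]
opening: 0.0007
grip_force: 4.9
```

Call:
{"api": "move_arm", "payload": {
  "motion": [
    [0,0,-0.2,0,0,0],
    [0,0.3,-0.4,0,0,0],
    [-0.03,0.8,-0.4,0,0,0],
    [-0.06,1,-0.4,0,0,0]
  ]
}}

```text
time: 16.23
tool_pos: [0.4628, 0.0389, 0.1499]
tool_rot: [3.141, -0.001, -0.002]
contact_force: [0.6, 0.1, 0.4]
opening: 0.0002
grip_force: 0.0
```

Call:
{"api": "move_arm", "payload": {
  "motion": [
    [0,0.33,0,0,0,0],
    [0,0.33,0.2,0,0,0],
    [0,0.33,0.32,0,0,0],
    [0,0.33,0.34,0,0,0],
    [0,0.33,0.36,0,0,0],
    [0,0.33,0.36,0,0,0]
  ]
}}

```text
time: 16.98
tool_pos: [0.4631, 0.008, 0.114]
tool_rot: [3.141, -0.001, 0.0]
contact_force: [0.8, -0.1, -0.6]
opening: 0.0004
grip_force: 0.0
```

Call:
{"api": "move_arm", "payload": {
  "motion": [
    [0,0,0.01,0,0,0],
    [0,0,0.02,0,0,0],
    [0,0,0.02,0,0,0]
  ]
}}

```text
time: 17.35
tool_pos: [0.4629, 0.0078, 0.1117]
tool_rot: [3.141, -0.0, -0.0]
contact_force: [0.6, -0.5, -0.2]
opening: 0.0006
grip_force: 0.0
```

Call:
{"api": "move_arm", "payload": {
  "motion": [
    [0,0,0.01,0,0,0],
    [0,0,0.02,0,0,0],
    [0,0,0.02,0,0,0]
  ]
}}

```text
time: 17.73
tool_pos: [0.463, 0.0077, 0.1106]
tool_rot: [3.141, -0.001, -0.0]
contact_force: [-3.9, -0.1, 10.6]
opening: 0.0002
grip_force: 5.2
```

Call:
{"api": "move_arm", "payload": {
  "motion": [
    [0,0,-0.2,0,0,0],
    [0,0,-0.6,0,0,0],
    [-0.2,0,-1,0,0,0],
    [-0.6,0,-1,0,0,0],
    [-0.6,0,-1,0,0,0]
  ]
}}

```text
time: 18.35
tool_pos: [0.4009, 0.008, 0.21]
tool_rot: [3.141, 0.0, -0.001]
contact_force: [-0.0, 0.0, 0.1]
opening: 0.0008
grip_force: 0.0
```

```bash
python3 - <<'E'
from h import *
pads("top3");pads("scene3","scene")
o=robot.observe();c,P=cam("wrist")
from scipy.spatial.transform import Rotation as Ro
T=np.eye(4);T[:3,:3]=Ro.from_euler("xyz",o["tool_rot"]).as_matrix();T[:3,3]=o["tool_pos"]
T=T@np.array(c["hand_eye"]);q=(P@T[:3,:3].T+T[:3,3]).reshape(-1,3);q=q[(q[:,2]>.08)&(q[:,2]<.14)]
for p in([.4694,.1381],[.4625,.0103],[.5673,.1329],[.5604,.0051]):
    w=q[np.hypot(*(q[:,:2]-p).T)<.013];print(p,len(w),np.median(w[:,2]) if len(w) else None)
E
```

```text
top NL [0.4694 0.1381] z 0.1108 125
top NR [0.4625 0.0103] z 0.1107 91
top FL [0.5673 0.1329] z 0.111 117
top FR [0.5604 0.0051] z 0.111 118
scene NL [0.4694 0.1381] z 0.1112 55
scene NR [0.4625 0.0103] z 0.1076 76
scene FL [0.5673 0.1329] z 0.1115 59
scene FR [0.5604 0.0051] z 0.1075 87
[0.4694, 0.1381] 712 0.11098083050931379
[0.4625, 0.0103] 695 0.11074226089956452
[0.5673, 0.1329] 491 0.11109802873258495
[0.5604, 0.0051] 795 0.11073728225162172
```

The top and wrist cameras both put all four pads at about 111 mm, and the arm is clear.

```bash
python3 -c "
from cell import robot
print(robot.hand_in())"
```

```text
the job is handed in; nothing more can be done
None
```

The lid is pressed closed: the top and wrist cameras put all four corner pads at about 111 mm (limit 113.5 mm), the arm was clear of everything, and I handed the job in at about 18.5 s, but it returned no verdict.

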